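Set out the parts of one level transmitter around its housing

TASK

Set out the parts for assembling one level transmitter. First stand the black sensor horn, wide end down, in the round metal nest, then put the black lock ring over the horn's neck so that it lies flat on the shoulder. Lay the white screw cover, window up, in the middle of the pad between the white housing and the nest, and stand the cable gland in the middle of the pad behind the housing, on the side away from the robot; the pad behind the nest stays empty.

Things in the scene. Friction and masses are not known exactly. Their poses are not given: they have to be found in the camera images.
- horn: loose sensor horn, black plastic, 0.3 kg, standing upright: a ribbed wide base 62 mm in diameter from 0 to 55 mm height, ending in a flat shoulder, and on it a smooth neck 34 mm in diameter from 55 to 100 mm height. Origin at the centre of its underside, z up along its axis. Best gripped by the neck (about 82 mm up).
- ring: loose lock ring, black plastic, 62 mm outer and 48 mm inner diameter, 22 mm high, open through, 60 g, lying flat. Origin at the centre of its underside, z up along its axis. Over the horn's neck it rests on the shoulder, its underside 55 mm above the horn's.
- cover: loose screw cover, a white disc 62 mm in diameter and 22 mm high with a dark round window and a small display on its top, 120 g, lying flat window up. Origin at the centre of its underside, z up along its axis.
- gland: loose cable gland, small stepped black cylinder with a bare steel thread at its foot, standing upright: thread 26 mm in diameter from 0 to 12 mm height, a nut section 30 mm across (grips like a 30 mm cylinder) from 12 to 26 mm, cap 27 mm in diameter up to 45 mm; 50 g. Origin at the centre of its underside, z up along its axis.
- housing: transmitter housing, white painted drum 82 mm in diameter and 80 mm long on a dark steel cradle block, fixed to the bench; its top boss reaches 112 mm height. Origin at the centre of the cradle's underside; its x axis runs along the drum, within 0.15 rad of pointing away from the robot. It stands to the left or to the right of the middle of the bench, the nest on the other side.
- nest: assembly nest, round shallow aluminium dish, fixed: 96 mm outer diameter, recess 78 mm in diameter, inner floor 4 mm above the bench, rim 12 mm above the bench. Origin at the centre of its underside, z up.
- pad_mid: grey felt pad, round, 90 mm across, 4 mm thick, fixed to the bench; origin at the centre of its underside, so its top is at z = 4 mm. The three pads look alike and are told apart by where they lie; this one lies between the housing and the nest.
- pad_housing: grey felt pad, round, 90 mm across, 4 mm thick, fixed to the bench; origin at the centre of its underside, so its top is at z = 4 mm. The three pads look alike and are told apart by where they lie; this one lies behind the housing (farther from the robot), about 120 mm from the housing's centre.
- pad_nest: grey felt pad, round, 90 mm across, 4 mm thick, fixed to the bench; origin at the centre of its underside, so its top is at z = 4 mm. The three pads look alike and are told apart by where they lie; this one lies behind the nest (farther from the robot), about 120 mm from the nest's centre; nothing goes on it.
Not all that is in view belongs to the job. What is shaped like the ring but blue or turquoise is not meant.

How it is judged:
By the outcome, as a careful person would: the job done as asked, in the order asked, and still so for the second after the job is handed in, with the robot touching nothing.
It also fails if it takes over 115 s, if anything falls off the work surface, if the arm or the gripper's body presses on something with over 40 N, if the wrist force passes 120 N, or if a joint passes its speed limit or range.

ROBOT

A 7-joint arm with a two-finger parallel gripper is mounted at the origin on the work surface. World frame = base frame: x ahead of the robot, y to its left, z up, the work surface at z = 0. Lengths are in m, angles in rad, forces in N, time in s.
With the tool pointing down it reaches from about 0.4 to 0.85 m from the base axis. Payload 10.4 kg.
Tool frame: the origin (TCP) lies at the very end of the fingers, on their centre line; the grasp point (between the pads) lies r.tcp_to_grasp behind it (r.tcp_to_grasp is the distance from the TCP to the grasp point, in m); z points along the fingers, y is the line along which they close (so a half turn about z gives the same grasp; the last joint's range is limited). The gripper opens to 87 mm and grips with 3 to 60 N. Pads are 19 mm wide; open, the fingers measure 117 mm over their backs; the gripper's body (75 mm by 190 mm) begins 51 mm behind the grasp point.
Start: joints at [1.238, 0.332, -0.065, 1.46, 0.022, 1.35, -0.088], TCP at [0.191, -0.595, 0.223] pointing down, gripper open.
Joint ranges: [-2.6, 2.6], [-0.5, 2.12], [-1.47, 1.34], [0.16, 2.42], [-1.27, 4.41], [0.06, 2.06], [-2.6, 2.6]. Speed limits (rad/s): [2.22, 2.22, 2.79, 2.79, 3.14, 3.14, 3.14].

INTERFACE

Orientations are given as a unit quaternion [x, y, z, w].
In Python, from bench import monitor, cams, ticket, r gives the robot as it stands.
- The arm moves only by the shell command python3 -m crank 'ROWS' [OPENING] [FORCE]. ROWS is a JSON object whose one key "steps" holds a list of rows, each a list of 2 entries, a list of its own where there are three numbers: the shift along the world's x, y, z in units of 25 mm (1.0 is 25 mm), then the turn, a rotation vector about the world's x, y, z in units of 5 degrees (1.0 is 5 degrees). In form: {"steps": [[[x, y, z], [ax, ay, az]], ...]}. A call has 1 to 10 rows; each row shifts and turns the commanded pose from where the row before left it; what a row does not reach is not made up. A row lasts 1/12 s, in which the tool goes at most 41.7 mm and 7.16 degrees, less where a joint would pass 70% of its speed; a pose out of reach is approached as far as the arm can. A call is refused whole if a number of a shift passes 1 or a number of a turn 1, either way. A call with a gripper value outside its range is refused whole. OPENING is the finger opening in mm, from 0 to 87, set as the call begins (- or left out, the last holds). The fingers move at their own pace and stop on an object; FORCE is the grip in N (left out, the last holds). Time passes only in rows, so rows that do not move let the fingers close. It gives the time, the measured TCP pose, the force, the opening and the grip force at its end, in the units of the state.
- monitor.read_state(): the state, without advancing time (a new reading comes with each control period).
- cams.camera(name): name is "side" or "top"; returns a dict with "pixels" (420x560x3 uint8, blue, green, red), "z_map" (420x560 float32, m along the optical axis (not along the pixel's ray), 0 where there is no reading), "vfov" (degrees; the focal length in pixels is half the picture's height over the tangent of half this angle, whatever the lens; pixels are square), "cx", "cy" (the principal point, pixels), "T" (4x4, takes a point from camera to world coordinates). Camera axes: x right, y up, looking along -z (the intrinsics and any distortion apply to the point x, -y, -z); pixel columns grow to the right and rows downward; lengths in m; the calibration is good to about 2 mm. A picture is of the moment at which its call begins.
- ticket.close_job(): hands the job in; it is judged then, once.
The state is a dict: "time": time; "joint_positions": joint angles; "joint_vel": joint speeds; "joint_torque": joint torques, N m; "ee_pos": TCP position; "eef_rot": TCP orientation; "ft_force": force on the tool from outside, world axes, zero at the start; "torque": the same for the moment, N m; "width": finger opening in m; "grip_force": force on a finger pad.
Only numpy, scipy, OpenCV 4.12 (cv2) and the standard library are available. Lean on these libraries where they do the work, as an engineer would, in place of code of your own. Each camera call takes 0.05 s, during which the arm holds its last target. There are 200 camera calls.

## Working session

There is one attempt and no reset: what is moved stays moved. The work goes in short steps, Python scripts to look and compute and a shell command to move; the robot and the scene stay as the last step left them, time stands still between calls to the robot, and variables do not carry over. Pictures are saved under pics/ and viewed, at most 14 in all, crops included, and the job is handed in when it is done.

```bash
ls; mkdir -p pics; cat > h.py <<'E'
import numpy as np, cv2
from bench import monitor, cams, ticket, r
def grab(n):
    c=cams.camera(n); np.savez('/tmp/'+n+'.npz',**{k:np.asarray(v) for k,v in c.items()}); return c
def pts(c):
    z=np.asarray(c['z_map']);h,w=z.shape;f=h/2/np.tan(np.radians(float(c['vfov']))/2)
    v,u=np.mgrid[:h,:w]
    P=np.stack([(u-c['cx'])/f*z,-(v-c['cy'])/f*z,-z,np.ones_like(z)],-1)@np.asarray(c['T']).T
    P=P[...,:3].copy();P[z<=0]=np.nan;return P
E
python3 - <<'E'
from h import *
for n in('top','side'):
    c=grab(n);cv2.imwrite(f'pics/{n}0.png',c['pixels']);print({k:v for k,v in c.items() if k not in('pixels','z_map')})
s=monitor.read_state();print(s,r.tcp_to_grasp)
E
```

```text
pics
{'vfov': 55.666973193295156, 'cx': 276.0183294583487, 'cy': 214.87673724254543, 'T': array([[-0.00600739,  0.99862444, -0.05208784,  0.41925573],
       [-0.9997439 , -0.00713431, -0.02147623, -0.04157149],
       [-0.0218183 ,  0.05194549,  0.99841155,  1.02353694],
       [ 0.        ,  0.        ,  0.        ,  1.        ]])}
{'vfov': 45.87039925722642, 'cx': 284.891678892837, 'cy': 207.27803647853275, 'T': array([[-0.9458123 ,  0.19318915, -0.26099241,  0.14632088],
       [-0.32419173, -0.60737036,  0.72525924,  0.84533904],
       [-0.01840684,  0.77057069,  0.63708869,  0.81407671],
       [ 0.        ,  0.        ,  0.        ,  1.        ]])}
{'time': 0.1, 'joint_positions': array([ 1.23840839,  0.33280984, -0.06470821,  1.46081957,  0.02160646,
        1.34991007, -0.08848852]), 'joint_vel': array([ 0.00080398, -0.00091382,  0.00057734, -0.00330853,  0.00164596,
        0.00057298, -0.00015053]), 'joint_torque': array([ 2.28912875e-03, -6.24548364e+01,  2.50664656e-02, -3.90716922e+01,
       -6.14277343e-02,  3.66344629e-02,  2.98338693e-05]), 'ee_pos': array([ 0.19043352, -0.59493101,  0.22185083]), 'eef_rot': array([ 9.88024686e-01,  1.54294614e-01, -1.25640348e-04, -6.12808334e-04]), 'ft_force': array([-0.72688573, -0.73549102, -0.06752077]), 'torque': array([0.00934634, 0.0421735 , 0.06311284]), 'grip_force': 0.0, 'width': 0.08689375629442278} 0.0187
```

View pics/top0.png

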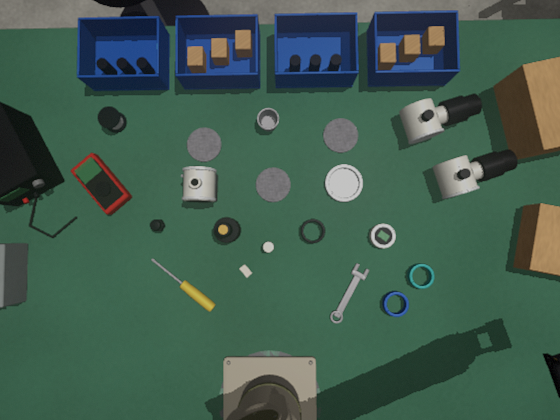

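View pics/side0.png

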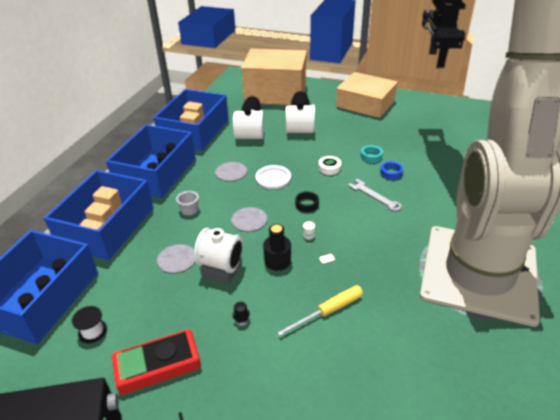

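Top view: housing (198,185), nest (344,183), pad_mid (273,184), pad_housing (204,144), pad_nest (340,135). Loose parts: the horn at (227,231) is the only stepped black part with a neck; the black object at (111,120) has a white body. The ring is at (312,231), the only black ring, as those at (421,276) and (396,303) are turquoise and blue. The cover is at (383,236), a white disc with a window. The gland is at (157,226), small, black and stepped. Next I'll measure these and confirm with a crop.

```bash
python3 - <<'E'
from h import *
c=dict(np.load('/tmp/top.npz'));P=pts(c)
print('table z',[np.round(P[v,u],4) for u,v in((270,320),(150,300),(480,235),(300,155))])
for n,(u,v),rr in(('horn',(228,231),22),('ring',(312,231),20),('cover',(383,236),20),('gland',(157,226),12),('nest',(344,183),26),('hous',(198,185),30),('midp',(273,184),24),('hp',(204,144),24),('np',(340,135),24),('blk',(111,120),20)):
    Q=P[v-rr:v+rr,u-rr:u+rr].reshape(-1,3);Q=Q[np.isfinite(Q[:,2])]
    m=Q[:,2].max();print(n,'max %.4f'%m,np.round(np.percentile(Q[:,2],[50,75,90,97]),4))
    for lo in ((m-.004,),(.5*m,))[0:2]:
        S=Q[Q[:,2]>lo[0]].astype(np.float32);(x,y),R=cv2.minEnclosingCircle(S[:,:2]);print('  >%.3f n%d mean'%(lo[0],len(S)),np.round(S.mean(0),4),'circ %.4f %.4f R%.4f'%(x,y,R))
im=c['pixels']
cr=[cv2.resize(im[v-25:v+25,u-25:u+25],(260,260),interpolation=cv2.INTER_CUBIC) for u,v in((228,231),(312,231),(383,236),(157,226))]
d=np.load('/tmp/side.npz')['pixels'];cs=[cv2.resize(d[v-30:v+30,u-30:u+30],(260,260),interpolation=cv2.INTER_CUBIC) for u,v in((277,245),(307,202))]
cv2.imwrite('pics/crop.png',np.vstack([np.hstack(cr[:3]),np.hstack([cr[3]]+cs)]))
E
```

```text
table z [array([ 0.2045, -0.0025, -0.0027]), array([ 0.2561,  0.3055, -0.0005]), array([ 0.4177, -0.5363,  0.0035]), array([ 0.6273, -0.0826,  0.0024])]
horn max 0.1050 [0.0019 0.0535 0.0599 0.1016]Traceback (most recent call last):
  File "<stdin>", line 8, in <module>
cv2.error: OpenCV(4.12.0) /io/opencv/modules/imgproc/src/shapedescr.cpp:201: error: (-215:Assertion failed) count >= 0 && (depth == CV_32F || depth == CV_32S) in function 'minEnclosingCircle'
```

```bash
cat > m.py <<'E'
from h import *
c=dict(np.load('/tmp/top.npz'));P=pts(c)
A=P[60:340,60:500].reshape(-1,3);A=A[np.isfinite(A[:,2])];A=A[np.abs(A[:,2])<.012]
for _ in range(5):
    k=np.linalg.lstsq(np.c_[A[:,:2],np.ones(len(A))],A[:,2],rcond=None)[0];e=A[:,2]-A[:,:2]@k[:2]-k[2];A=A[np.abs(e)<2*e.std()]
print('plane',k,e.std())
P[...,2]-=P[...,0]*k[0]+P[...,1]*k[1]+k[2]
for n,(u,v),rr,bands in(('horn',(228,231),22,((.09,.11),(.045,.065),(.03,.11))),('ring',(312,231),18,((.012,.03),)),('cover',(383,236),18,((.012,.03),)),('gland',(157,226),12,((.035,.05),(.012,.05))),('nest',(344,183),26,((.0075,.017),(.002,.0065))),('hous',(198,185),30,((.095,.12),(.06,.12))),('midp',(273,184),24,((.002,.008),)),('hp',(204,144),20,((.002,.008),)),('np',(340,135),20,((.002,.008),)),('blk',(111,120),20,((.03,.2),))):
    Q=P[v-rr:v+rr,u-rr:u+rr].reshape(-1,3)
    for lo,hi in bands:
        S=Q[(Q[:,2]>lo)&(Q[:,2]<hi)]
        if len(S)<5: print(n,'few');continue
        S=S.astype(np.float32);(x,y),R=cv2.minEnclosingCircle(S[:,:2].copy());print(n,lo,hi,len(S),'mean',np.round(S.mean(0),4),'circ %.4f %.4f R%.4f'%(x,y,R))
E
python3 - <<'E'
from m import *
im=c['pixels']
cr=[cv2.resize(im[v-25:v+25,u-25:u+25],(260,260),interpolation=cv2.INTER_CUBIC) for u,v in((228,231),(312,231),(383,236),(157,226))]
d=np.load('/tmp/side.npz')['pixels'];cs=[cv2.resize(d[v-30:v+30,u-30:u+30],(260,260),interpolation=cv2.INTER_CUBIC) for u,v in((277,245),(307,202))]
cv2.imwrite('pics/crop.png',np.vstack([np.hstack(cr[:3]),np.hstack([cr[3]]+cs)]))
E
```

```text
plane [ 0.00028215 -0.00011549  0.00078961] 0.0015027207070800444
horn 0.09 0.11 163 mean [0.4359 0.1006 0.0999] circ 0.4360 0.1009 R0.0167
horn 0.045 0.065 337 mean [0.4355 0.0977 0.0548] circ 0.4362 0.1011 R0.0315
horn 0.03 0.11 533 mean [0.4355 0.0976 0.069 ] circ 0.4361 0.1010 R0.0316
ring 0.012 0.03 195 mean [ 0.4312 -0.1125  0.0215] circ 0.4319 -0.1128 R0.0310
cover 0.012 0.03 490 mean [ 0.4192 -0.287   0.022 ] circ 0.4184 -0.2880 R0.0313
gland 0.035 0.05 98 mean [0.4489 0.2787 0.0439] circ 0.4495 0.2793 R0.0136
gland 0.012 0.05 152 mean [0.4489 0.276  0.037 ] circ 0.4491 0.2794 R0.0166
nest 0.0075 0.017 395 mean [ 0.5551 -0.1942  0.0115] circ 0.5544 -0.1938 R0.0481
nest 0.002 0.0065 749 mean [ 0.5537 -0.1954  0.0038] circ 0.5522 -0.1945 R0.0898
hous 0.095 0.12 534 mean [0.5448 0.1641 0.1019] circ 0.5452 0.1659 R0.0434
hous 0.06 0.12 1096 mean [0.544  0.1599 0.0932] circ 0.5452 0.1647 R0.0547
midp 0.002 0.008 957 mean [ 0.5525 -0.0127  0.0042] circ 0.5539 -0.0098 R0.0833
hp 0.002 0.008 835 mean [0.6584 0.1666 0.0042] circ 0.6572 0.1654 R0.0694
np 0.002 0.008 843 mean [ 0.6791 -0.187   0.0042] circ 0.6795 -0.1836 R0.0709
blk 0.03 0.2 396 mean [0.7206 0.3985 0.0458] circ 0.7212 0.3985 R0.0293
```

View pics/crop.png

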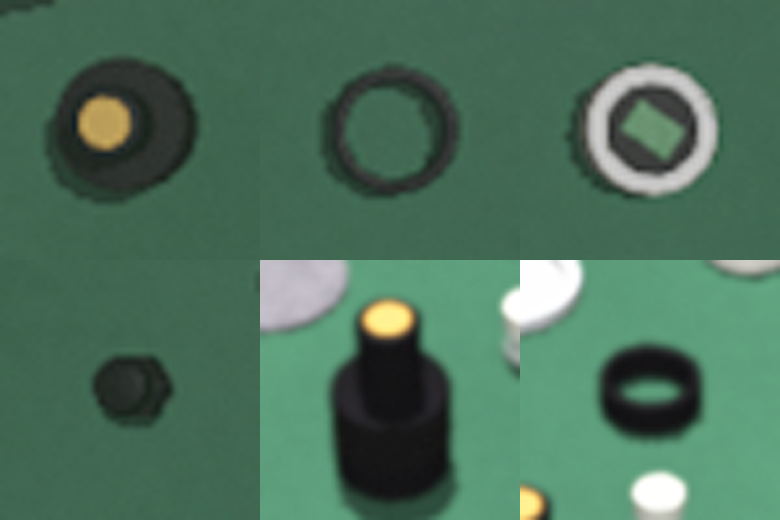

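Every size matches its description: horn 62/34 mm across and 100 mm high with an orange face on the neck, ring 62×22, cover 62×22 with window up, gland 45 mm high. Next I need the exact pad centres from colour.

```bash
python3 - <<'E'
from m import *
hsv=cv2.cvtColor(c['pixels'],cv2.COLOR_BGR2HSV);f=210/np.tan(np.radians(float(c['vfov']))/2)
T=c['T']
for n,u,v,z in(('mid',273,184,.004),('house',204,144,.004),('nestp',340,135,.004),('nest',344,183,.012)):
    m=np.zeros(hsv.shape[:2],np.uint8);s=(slice(v-26,v+26),slice(u-26,u+26));m[s]=(hsv[s][...,1]<60)
    k,l,st,_=cv2.connectedComponentsWithStats(m);b=l==l[v,u];vv,uu=np.nonzero(b)
    cn=max(cv2.findContours(b.astype(np.uint8),0,1)[0],key=len)
    d=np.stack([(uu-c['cx'])/f,-(vv-c['cy'])/f,-np.ones(len(uu))],-1)@T[:3,:3].T
    W=T[:3,3]+d*((z-T[2,3])/d[:,2:]);(x,y),R=cv2.minEnclosingCircle(W[:,:2].astype(np.float32));print(n,len(uu),np.round(W.mean(0),4),'%.4f %.4f %.4f'%(x,y,R))
# obstacles above 30 mm
for u,v in ((268,247),(246,271),(358,270)):print(np.round(np.nanmax(P[v-6:v+6,u-6:u+6],axis=(0,1)),3))
E
```

```text
plane [ 0.00028215 -0.00011549  0.00078961] 0.0015027207070800444
horn 0.09 0.11 163 mean [0.4359 0.1006 0.0999] circ 0.4360 0.1009 R0.0167
horn 0.045 0.065 337 mean [0.4355 0.0977 0.0548] circ 0.4362 0.1011 R0.0315
horn 0.03 0.11 533 mean [0.4355 0.0976 0.069 ] circ 0.4361 0.1010 R0.0316
ring 0.012 0.03 195 mean [ 0.4312 -0.1125  0.0215] circ 0.4319 -0.1128 R0.0310
cover 0.012 0.03 490 mean [ 0.4192 -0.287   0.022 ] circ 0.4184 -0.2880 R0.0313
gland 0.035 0.05 98 mean [0.4489 0.2787 0.0439] circ 0.4495 0.2793 R0.0136
gland 0.012 0.05 152 mean [0.4489 0.276  0.037 ] circ 0.4491 0.2794 R0.0166
nest 0.0075 0.017 395 mean [ 0.5551 -0.1942  0.0115] circ 0.5544 -0.1938 R0.0481
nest 0.002 0.0065 749 mean [ 0.5537 -0.1954  0.0038] circ 0.5522 -0.1945 R0.0898
hous 0.095 0.12 534 mean [0.5448 0.1641 0.1019] circ 0.5452 0.1659 R0.0434
hous 0.06 0.12 1096 mean [0.544  0.1599 0.0932] circ 0.5452 0.1647 R0.0547
midp 0.002 0.008 957 mean [ 0.5525 -0.0127  0.0042] circ 0.5539 -0.0098 R0.0833
hp 0.002 0.008 835 mean [0.6584 0.1666 0.0042] circ 0.6572 0.1654 R0.0694
np 0.002 0.008 843 mean [ 0.6791 -0.187   0.0042] circ 0.6795 -0.1836 R0.0709
blk 0.03 0.2 396 mean [0.7206 0.3985 0.0458] circ 0.7212 0.3985 R0.0293
mid 977 [ 0.5515 -0.0117  0.004 ] 0.5513 -0.0115 0.0459
house 963 [0.658  0.1674 0.004 ] 0.6584 0.1675 0.0462
nestp 975 [ 0.678 -0.187  0.004] 0.6779 -0.1869 0.0459
nest 1173 [ 0.5531 -0.1924  0.012 ] 0.5528 -0.1927 0.0499
[0.406 0.017 0.039]
[0.345 0.074 0.006]
[ 0.347 -0.211  0.012]
```

```bash
python3 -m crank '{"steps":[[[0.5,1,0.4],[0,0,-0.9]],[[0.5,1,0.4],[0,0,-0.9]],[[0.5,1,0.4],[0,0,-0.9]],[[0.5,1,0.2],[0,0,-0.85]],[[0.5,1,0],[0,0,0]],[[0.5,1,0],[0,0,0]],[[0.5,1,0],[0,0,0]],[[0.5,1,0],[0,0,0]],[[0.5,1,0],[0,0,0]],[[0.5,1,0],[0,0,0]]]}' 87 30
```

```text
time: 0.93
ee_pos: [0.3158, -0.3438, 0.2573]
eef_rot: [1.0, 0.0, -0.0, -0.0]
ft_force: [0.0, -1.0, 0.0]
width: 0.087
grip_force: 0.0
```

```bash
python3 -m crank '{"steps":[[[0.25,1,0],[0,0,0]],[[0.25,1,0],[0,0,0]],[[0.25,1,0],[0,0,0]],[[0.25,1,0],[0,0,0]],[[0.25,1,0],[0,0,0]],[[0.25,1,0],[0,0,0]],[[0.25,1,0],[0,0,0]],[[0.25,1,0],[0,0,0]],[[0.25,1,0],[0,0,0]],[[0.25,1,0],[0,0,0]]]}'
python3 -m crank '{"steps":[[[0.25,1,0],[0,0,0]],[[0.25,1,0],[0,0,0]],[[0.25,1,0],[0,0,0]],[[0.25,1,0],[0,0,0]],[[0.25,1,0],[0,0,0]],[[0.25,1,0],[0,0,0]],[[0.25,1,0],[0,0,0]],[[0.25,0.8,-0.5],[0,0,0]],[[0.3,0,-0.7],[0,0,0]],[[0,0,0],[0,0,0]]]}'
```

```text
time: 1.77
ee_pos: [0.3779, -0.094, 0.2574]
eef_rot: [1.0, -0.0, -0.0, 0.0]
ft_force: [0.1, -0.6, 0.2]
width: 0.0872
grip_force: 0.0
time: 2.6
ee_pos: [0.4348, 0.1003, 0.225]
eef_rot: [1.0, 0.001, -0.002, -0.0]
ft_force: [-0.5, -0.9, -0.7]
width: 0.0871
grip_force: 0.0
```

```bash
python3 -m crank '{"steps":[[[0,0,-1],[0,0,0]],[[0,0,-1],[0,0,0]],[[0,0,-1],[0,0,0]],[[0,0,-1],[0,0,0]],[[0,0,-1],[0,0,0]],[[0,0,-0.8],[0,0,0]],[[0,0,-0.6],[0,0,0]],[[0,0,0],[0,0,0]],[[0,0,0],[0,0,0]]]}'
python3 - <<'E'
from h import *
c=grab('side');cv2.imwrite('pics/s1.png',cv2.resize(c['pixels'][130:330,180:400],None,fx=2.5,fy=2.5))
E
```

```text
time: 3.35
ee_pos: [0.4352, 0.0992, 0.0678]
eef_rot: [1.0, -0.0, -0.001, 0.0]
ft_force: [0.4, 0.5, 0.4]
width: 0.0866
grip_force: 0.0
```

View pics/s1.png

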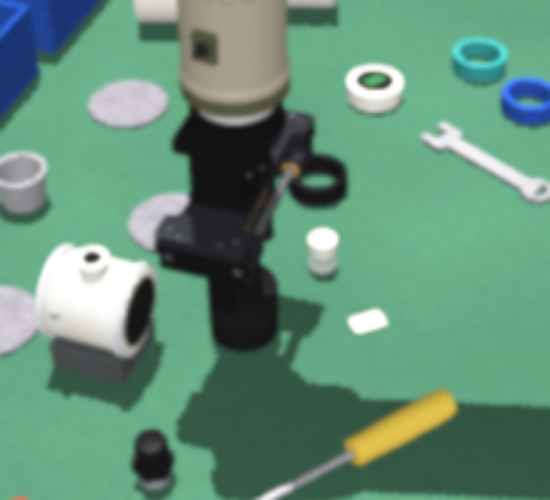

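The fingers straddle the horn's neck at about (240,265) in the crop, clear of the housing. Closing now, then a small lift.

```bash
python3 -m crank '{"steps":[[[0,0,-0.1],[0,0,0]],[[0,0,0],[0,0,0]],[[0,0,0],[0,0,0]],[[0,0,0],[0,0,0]],[[0,0,0],[0,0,0]],[[0,0,0],[0,0,0]],[[0,0,0],[0,0,0]],[[0,0,0],[0,0,0]],[[0,0,0],[0,0,0]]]}' 20 30
python3 -m crank '{"steps":[[[0,0,0.2],[0,0,0]],[[0,0,0.4],[0,0,0]],[[0,0,0.4],[0,0,0]],[[0,0,0],[0,0,0]],[[0,0,0],[0,0,0]]]}'
```

```text
time: 4.15
ee_pos: [0.4357, 0.1001, 0.0652]
eef_rot: [1.0, 0.0, 0.0, -0.0]
ft_force: [0.5, 2.5, 2.1]
width: 0.0351
grip_force: 1.2
time: 4.57
ee_pos: [0.4362, 0.0996, 0.0909]
eef_rot: [1.0, -0.0, 0.001, 0.0]
ft_force: [-0.5, -0.5, -2.8]
width: 0.0334
grip_force: 29.8
```

```bash
python3 -m crank '{"steps":[[[0,-0.2,0.8],[0,0,0]],[[0,-0.5,0.8],[0,0,0]],[[0.2,-1,0.4],[0,0,0]],[[0.5,-1,0],[0,0,0]],[[0.5,-1,0],[0,0,0]],[[0.5,-1,0],[0,0,0]],[[0.5,-1,0],[0,0,0]],[[0.5,-1,0],[0,0,0]],[[0.5,-1,0],[0,0,0]],[[0.5,-1,0],[0,0,0]]]}'
python3 -m crank '{"steps":[[[0.5,-1,0],[0,0,0]],[[0.5,-1,0],[0,0,0]],[[0.5,-1,0],[0,0,0]],[[0,0,0],[0,0,0]],[[0,0,0],[0,0,0]],[[0,0,0],[0,0,0]]]}'
```

```text
time: 5.4
ee_pos: [0.5282, -0.1193, 0.1395]
eef_rot: [1.0, -0.0, -0.0, 0.0]
ft_force: [1.0, 0.6, -3.0]
width: 0.0336
grip_force: 29.8
time: 5.9
ee_pos: [0.5652, -0.1922, 0.1394]
eef_rot: [1.0, 0.0, -0.0, -0.0]
ft_force: [-0.0, 0.9, -3.4]
width: 0.0334
grip_force: 29.8
```

```bash
python3 -m crank '{"steps":[[[-0.45,0,0],[0,0,0]],[[0,0,-0.6],[0,0,0]],[[0,0,-0.8],[0,0,0]],[[0,0,-0.5],[0,0,0]],[[0,0,-0.4],[0,0,0]],[[0,0,-0.25],[0,0,0]],[[0,0,-0.1],[0,0,0]],[[0,0,0],[0,0,0]],[[0,0,0],[0,0,0]]]}'
python3 - <<'E'
from h import *
c=grab('side');cv2.imwrite('pics/s2.png',cv2.resize(c['pixels'][90:250,180:400],None,fx=3,fy=3))
E
```

```text
time: 6.65
ee_pos: [0.5548, -0.1927, 0.0744]
eef_rot: [1.0, 0.0, 0.0, 0.0]
ft_force: [0.3, -0.3, -1.7]
width: 0.0332
grip_force: 29.8
```

View pics/s2.png

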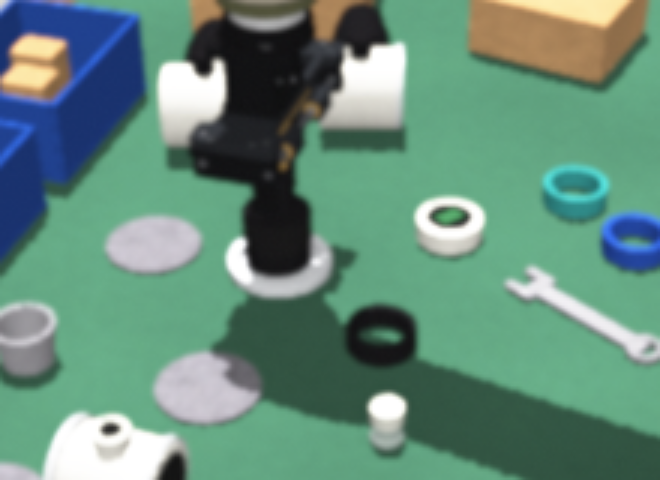

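The horn is inside the nest, with its base at (278,265) and the dish around it. I'll lower until contact and release.

```bash
python3 -m crank '{"steps":[[[0,0,-0.1],[0,0,0]],[[0,0,-0.06],[0,0,0]],[[0,0,-0.04],[0,0,0]],[[0,0,0],[0,0,0]]]}'
```

```text
time: 7.03
ee_pos: [0.5546, -0.1928, 0.0691]
eef_rot: [1.0, 0.0, 0.0, 0.0]
ft_force: [-1.1, 0.2, -1.1]
width: 0.0333
grip_force: 29.8
```

```bash
python3 -m crank '{"steps":[[[0,0,-0.04],[0,0,0]],[[0,0,0],[0,0,0]],[[0,0,0],[0,0,0]]]}'
python3 -m crank '{"steps":[[[0,0,0],[0,0,0]],[[0,0,0],[0,0,0]],[[0,0,0],[0,0,0]],[[0,0,0],[0,0,0]],[[0,0,0.4],[0,0,0]],[[0,0,0.8],[0,0,0]],[[0,0,1],[0,0,0]],[[0,0,1],[0,0,0]]]}' 80
python3 -m crank '{"steps":[[[-0.5,0.3,0],[0,0,0]],[[-0.7,0.5,0],[0,0,0]],[[-1,0.6,0],[0,0,0]],[[-1,0.6,0],[0,0,0]],[[-1,0.6,0],[0,0,0]],[[-0.7,0.6,0],[0,0,0]],[[0,0,0],[0,0,0]],[[0,0,0],[0,0,0]]]}'
python3 - <<'E'
from h import *
grab('top')
from m import *
Q=P[150:215,300:400].reshape(-1,3)
for lo,hi in((.09,.12),(.05,.065)):
    S=Q[(Q[:,2]>lo)&(Q[:,2]<hi)];(x,y),R=cv2.minEnclosingCircle(S[:,:2].astype(np.float32));print('HORN',len(S),x,y,R,S[:,2].mean())
E
```

```text
time: 7.28
ee_pos: [0.555, -0.1925, 0.0689]
eef_rot: [1.0, 0.0, 0.001, 0.0]
ft_force: [-1.8, 2.7, 5.8]
width: 0.0333
grip_force: 29.9
time: 7.95
ee_pos: [0.554, -0.1926, 0.1492]
eef_rot: [1.0, 0.0, -0.0, -0.0]
ft_force: [0.7, -1.0, 0.2]
width: 0.0762
grip_force: 0.0
time: 8.62
ee_pos: [0.4316, -0.1126, 0.1488]
eef_rot: [1.0, 0.0, 0.001, 0.001]
ft_force: [-0.0, -1.4, -0.2]
width: 0.08
grip_force: 0.0
plane [ 2.23640820e-04 -4.50549693e-05  7.95837540e-04] 0.001497548977274544
horn few
horn few
horn few
ring few
cover 0.012 0.03 213 mean [ 0.4183 -0.302   0.0224] circ 0.4191 -0.2928 R0.0302
gland 0.035 0.05 96 mean [0.4492 0.279  0.0438] circ 0.4493 0.2795 R0.0135
gland 0.012 0.05 152 mean [0.4489 0.2761 0.0368] circ 0.4491 0.2789 R0.0166
nest 0.0075 0.017 230 mean [ 0.5711 -0.1939  0.0117] circ 0.5547 -0.1936 R0.0477
nest 0.002 0.0065 153 mean [ 0.5773 -0.193   0.0034] circ 0.5844 -0.1957 R0.0731
hous 0.095 0.12 531 mean [0.5444 0.1645 0.1019] circ 0.5458 0.1657 R0.0441
hous 0.06 0.12 1093 mean [0.5441 0.1599 0.0932] circ 0.5450 0.1643 R0.0546
midp 0.002 0.008 970 mean [ 0.5524 -0.0125  0.0042] circ 0.5525 -0.0108 R0.0835
hp 0.002 0.008 854 mean [0.6585 0.1667 0.0041] circ 0.6597 0.1685 R0.0678
np 0.002 0.008 848 mean [ 0.6785 -0.1875  0.0042] circ 0.6805 -0.1834 R0.0679
blk 0.03 0.2 397 mean [0.7207 0.3984 0.0457] circ 0.7215 0.3989 R0.0296
HORN 176 0.5550739765167236 -0.19177059829235077 0.016897769644856453 0.10332816077363866
HORN 306 0.5549015998840332 -0.1915660947561264 0.03179999440908432 0.05858231932663899
```

```bash
python3 -m crank '{"steps":[[[0,0,-1],[0,0,0]],[[0,0,-1],[0,0,0]],[[0,0,-1],[0,0,0]],[[0,0,-1],[0,0,0]],[[0,0,-0.8],[0,0,0]],[[0,0,-0.5],[0,0,0]],[[0,0,-0.2],[0,0,0]],[[0,0,0],[0,0,0]],[[0,0,0],[0,0,0]]]}' 86
```

```text
time: 9.42
ee_pos: [0.4325, -0.1129, 0.0108]
eef_rot: [1.0, -0.0, 0.0, -0.0]
ft_force: [0.1, -0.3, -0.0]
width: 0.086
grip_force: 0.0
```

```bash
python3 -m crank '{"steps":[[[0,0,-0.2],[0,0,0]],[[0,0,-0.1],[0,0,0]],[[0,0,0],[0,0,0]],[[0,0,0],[0,0,0]]]}'
python3 -m crank '{"steps":[[[0,0,0],[0,0,0]],[[0,0,0],[0,0,0]],[[0,0,0],[0,0,0]],[[0,0,0],[0,0,0]],[[0,0,0],[0,0,0]],[[0,0,0],[0,0,0]]]}' 50 15
python3 -m crank '{"steps":[[[0,0,0.2],[0,0,0]],[[0,0,0.8],[0,0,0]],[[0,0,1],[0,0,0]],[[0,0,1],[0,0,0]],[[0,0,1],[0,0,0]],[[0,0,1],[0,0,0]],[[0,0,0.7],[0,0,0]],[[0,0,0],[0,0,0]]]}'
```

```text
time: 9.75
ee_pos: [0.4319, -0.1128, 0.003]
eef_rot: [1.0, -0.0, 0.0, 0.0]
ft_force: [0.3, 0.3, -0.1]
width: 0.086
grip_force: 0.0
time: 10.25
ee_pos: [0.4319, -0.1127, 0.0029]
eef_rot: [1.0, 0.0, 0.0, 0.0]
ft_force: [0.6, -0.4, 1.4]
width: 0.0616
grip_force: 15.0
time: 10.92
ee_pos: [0.4337, -0.1131, 0.149]
eef_rot: [1.0, 0.0, 0.003, 0.001]
ft_force: [1.1, -0.4, -0.4]
width: 0.0615
grip_force: 15.0
```

```bash
python3 -m crank '{"steps":[[[0.5,-0.3,0],[0,0,0]],[[0.9,-0.6,0],[0,0,0]],[[1,-0.6,0],[0,0,0]],[[1,-0.6,0],[0,0,0]],[[0.9,-0.6,0],[0,0,0]],[[0.5,-0.45,0],[0,0,0]],[[0,0,0],[0,0,0]],[[0,0,0],[0,0,0]],[[0,0,0],[0,0,0]]]}'
python3 - <<'E'
from h import *
c=grab('side');cv2.imwrite('pics/s3.png',cv2.resize(c['pixels'][70:230,180:400],None,fx=3,fy=3))
E
```

```text
time: 11.67
ee_pos: [0.5512, -0.1906, 0.1447]
eef_rot: [1.0, 0.0, -0.001, -0.0]
ft_force: [0.3, 0.1, -0.8]
width: 0.0617
grip_force: 15.0
```

View pics/s3.png

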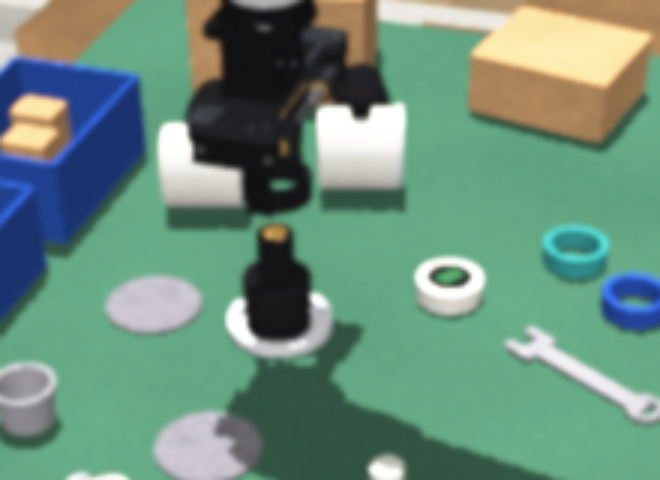

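The ring, at (275,185), is held level above the horn neck at (275,232). I'll correct by 3–4 mm and lower.

```bash
python3 -m crank '{"steps":[[[0.14,-0.05,0],[0,0,0]],[[0,0,-0.4],[0,0,0]],[[0,0,-0.5],[0,0,0]],[[0,0,-0.5],[0,0,0]],[[0,0,-0.5],[0,0,0]],[[0,0,-0.5],[0,0,0]],[[0,0,-0.3],[0,0,0]],[[0,0,-0.2],[0,0,0]],[[0,0,0],[0,0,0]],[[0,0,0],[0,0,0]]]}'
```

```text
time: 12.55
ee_pos: [0.5554, -0.1927, 0.0728]
eef_rot: [1.0, 0.0, 0.0, -0.0]
ft_force: [-0.1, -0.4, 0.3]
width: 0.0619
grip_force: 15.0
```

```bash
python3 -m crank '{"steps":[[[0,0,-0.2],[0,0,0]],[[0,0,-0.12],[0,0,0]],[[0,0,-0.06],[0,0,0]],[[0,0,-0.02],[0,0,0]],[[0,0,0],[0,0,0]],[[0,0,0],[0,0,0]]]}'
```

```text
time: 13.05
ee_pos: [0.5554, -0.1928, 0.063]
eef_rot: [1.0, 0.0, 0.0, 0.0]
ft_force: [0.1, -1.0, -1.3]
width: 0.0613
grip_force: 15.0
```

```bash
python3 -m crank '{"steps":[[[0,0,-0.06],[0,0,0]],[[0,0,0],[0,0,0]],[[0,0,0],[0,0,0]]]}'
python3 -m crank '{"steps":[[[0,0,0],[0,0,0]],[[0,0,0],[0,0,0]],[[0,0,0],[0,0,0]],[[0,0,0.4],[0,0,0]],[[0,0,0.9],[0,0,0]],[[0,0,1],[0,0,0]],[[0,0,1],[0,0,0]],[[-0.5,-0.3,0],[0,0,0]],[[-0.98,-0.7,0],[0,0,0]],[[-1,-0.7,0],[0,0,0]]]}' 86
python3 -m crank '{"steps":[[[-1,-0.7,0],[0,0,0]],[[-1,-0.7,0],[0,0,0]],[[-1,-0.7,0],[0,0,0]],[[0,0,0],[0,0,0]],[[0,0,0],[0,0,0]],[[0,0,0],[0,0,0]]]}' 
python3 - <<'E'
from h import *
grab('top')
import io,contextlib
from m import *
Q=P[150:215,300:400].reshape(-1,3)
for lo,hi in((.09,.12),(.07,.088),(.05,.065)):
    S=Q[(Q[:,2]>lo)&(Q[:,2]<hi)]
    if len(S):(x,y),R=cv2.minEnclosingCircle(S[:,:2].astype(np.float32));print('HORN',len(S),x,y,R,S[:,2].mean(),S[:,2].std())
c=grab('side');cv2.imwrite('pics/s4.png',cv2.resize(c['pixels'][110:210,220:340],None,fx=5,fy=5))
E
```

```text
time: 13.3
ee_pos: [0.5557, -0.1928, 0.0619]
eef_rot: [1.0, -0.0, 0.0, 0.0]
ft_force: [-1.2, 0.1, 5.5]
width: 0.0616
grip_force: 15.0
time: 14.13
ee_pos: [0.4934, -0.2347, 0.1448]
eef_rot: [1.0, 0.001, 0.001, 0.0]
ft_force: [0.2, -0.6, 0.0]
width: 0.0859
grip_force: 0.0
time: 14.63
ee_pos: [0.4189, -0.2874, 0.1445]
eef_rot: [1.0, 0.0, 0.0, 0.0]
ft_force: [-0.2, -0.1, -0.4]
width: 0.0861
grip_force: 0.0
plane [ 1.98387660e-04 -4.58377379e-05  8.14030988e-04] 0.0014991668571132535
horn few
horn few
horn few
ring few
cover few
gland 0.035 0.05 97 mean [0.4489 0.2788 0.044 ] circ 0.4503 0.2798 R0.0142
gland 0.012 0.05 152 mean [0.4489 0.276  0.0368] circ 0.4488 0.2791 R0.0167
nest 0.0075 0.017 294 mean [ 0.5453 -0.1859  0.0118] circ 0.5546 -0.1934 R0.0480
nest 0.002 0.0065 332 mean [ 0.5467 -0.189   0.0034] circ 0.5560 -0.1925 R0.0896
hous 0.095 0.12 529 mean [0.5446 0.164  0.1019] circ 0.5457 0.1658 R0.0442
hous 0.06 0.12 1096 mean [0.544  0.1599 0.0932] circ 0.5453 0.1646 R0.0546
midp 0.002 0.008 967 mean [ 0.5527 -0.013   0.0041] circ 0.5516 -0.0137 R0.0826
hp 0.002 0.008 874 mean [0.6591 0.1661 0.0042] circ 0.6620 0.1719 R0.0653
np 0.002 0.008 843 mean [ 0.6792 -0.1877  0.0042] circ 0.6804 -0.1826 R0.0694
blk 0.03 0.2 396 mean [0.7206 0.3985 0.0456] circ 0.7209 0.3996 R0.0292
HORN 176 0.5551519989967346 -0.191494882106781 0.016890836879611015 0.10325483243006212 0.003021477550600938
HORN 267 0.5559024214744568 -0.19344058632850647 0.03108748234808445 0.07986917481778635 0.002833235296524711
HORN 133 0.5522697567939758 -0.1891387403011322 0.03037569299340248 0.058851021881593385 0.0026681880553903734
```

View pics/s4.png

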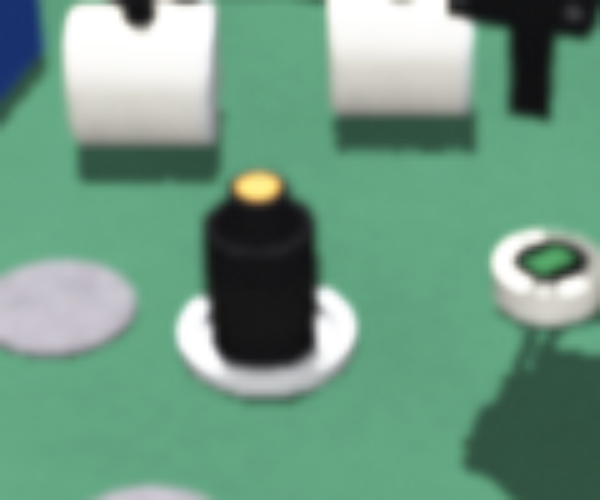

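The ring lies flat on the shoulder at (258,235), its top at 0.080 m where 0.081 is expected, and the horn stands upright in the nest. Next is the cover at (0.4184,-0.288).

```bash
python3 -m crank '{"steps":[[[0,0,-1],[0,0,0]],[[0,0,-1],[0,0,0]],[[0,0,-1],[0,0,0]],[[0,0,-1],[0,0,0]],[[0,0,-0.8],[0,0,0]],[[0,0,-0.5],[0,0,0]],[[0,0,-0.1],[0,0,0]],[[0,0,0],[0,0,0]],[[0,0,0],[0,0,0]],[[0,0,0],[0,0,0]]]}'
```

```text
time: 15.57
ee_pos: [0.4193, -0.2882, 0.0101]
eef_rot: [1.0, 0.0, 0.001, 0.001]
ft_force: [-0.3, -0.5, -0.7]
width: 0.0861
grip_force: 0.0
```

```bash
python3 -m crank '{"steps":[[[-0.02,0,-0.2],[0,0,0]],[[0,0,-0.08],[0,0,0]],[[0,0,0],[0,0,0]],[[0,0,0],[0,0,0]]]}'
python3 -m crank '{"steps":[[[0,0,0],[0,0,0]],[[0,0,0],[0,0,0]],[[0,0,0],[0,0,0]],[[0,0,0],[0,0,0]],[[0,0,0],[0,0,0]],[[0,0,0],[0,0,0]]]}' 50 20
python3 -m crank '{"steps":[[[0,0,0.2],[0,0,0]],[[0,0,0.8],[0,0,0]],[[0,0,1],[0,0,0]],[[0,0,1],[0,0,0]],[[0,0,1],[0,0,0]],[[0,0.5,0],[0,0,0]],[[0,1,0],[0,0,0]],[[0,1,0],[0,0,0]],[[0,1,0],[0,0,0]],[[0,1,0],[0,0,0]]]}'
```

```text
time: 15.9
ee_pos: [0.4177, -0.2878, 0.0018]
eef_rot: [1.0, -0.0, -0.0, 0.0]
ft_force: [-0.5, -0.2, 0.5]
width: 0.0864
grip_force: 0.0
time: 16.4
ee_pos: [0.4179, -0.2878, 0.0019]
eef_rot: [1.0, 0.0, 0.0, 0.0]
ft_force: [-0.5, -0.5, -0.3]
width: 0.0616
grip_force: 20.0
time: 17.23
ee_pos: [0.4173, -0.1738, 0.1016]
eef_rot: [1.0, -0.0, -0.0, 0.0]
ft_force: [-0.4, 0.2, -0.8]
width: 0.0617
grip_force: 20.0
```

```bash
python3 -m crank '{"steps":[[[0,1,0],[0,0,0]],[[0,1,0],[0,0,0]],[[0.6,1,0],[0,0,0]],[[0.9,1,0],[0,0,0]],[[0.9,1,0],[0,0,0]],[[1,0.9,0],[0,0,0]],[[1,0.5,0],[0,0,0]],[[0.9,0,0],[0,0,0]],[[0,0,0],[0,0,0]],[[0,0,0],[0,0,0]]]}'
python3 -m crank '{"steps":[[[0,0,-0.5],[0,0,0]],[[0,0,-0.8],[0,0,0]],[[0,0,-0.8],[0,0,0]],[[0,0,-0.7],[0,0,0]],[[0,0,-0.4],[0,0,0]],[[0,0,-0.2],[0,0,0]],[[0,0,0],[0,0,0]],[[0,0,0],[0,0,0]]]}'
```

```text
time: 18.07
ee_pos: [0.5503, -0.0143, 0.1012]
eef_rot: [1.0, 0.001, -0.001, -0.001]
ft_force: [0.3, -0.0, -1.3]
width: 0.0612
grip_force: 20.0
time: 18.73
ee_pos: [0.5504, -0.0153, 0.0173]
eef_rot: [1.0, -0.0, 0.0, 0.0]
ft_force: [0.3, -1.0, -0.2]
width: 0.0619
grip_force: 20.0
```

```bash
python3 -m crank '{"steps":[[[0.06,0.13,0],[0,0,0]],[[0,0,-0.2],[0,0,0]],[[0,0,-0.1],[0,0,0]],[[0,0,-0.06],[0,0,0]],[[0,0,0],[0,0,0]],[[0,0,0],[0,0,0]]]}'
```

```text
time: 19.23
ee_pos: [0.5517, -0.012, 0.0077]
eef_rot: [1.0, 0.0, -0.0, 0.0]
ft_force: [0.7, 0.2, -2.7]
width: 0.0619
grip_force: 20.0
```

```bash
python3 -m crank '{"steps":[[[0,0,-0.06],[0,0,0]],[[0,0,0],[0,0,0]],[[0,0,0],[0,0,0]]]}'
python3 -m crank '{"steps":[[[0,0,0],[0,0,0]],[[0,0,0],[0,0,0]],[[0,0,0],[0,0,0]],[[0,0,0.4],[0,0,0]],[[0,0,0.8],[0,0,0]],[[0,0,1],[0,0,0]],[[0,0,1],[0,0,0]],[[0,0,1],[0,0,0]],[[-0.5,0,1],[0,0,0]],[[-1,0,0.8],[0,0,0]]]}' 86
python3 -m crank '{"steps":[[[-1,0.6,0],[0,0,0]],[[-1,1,0],[0,0,0]],[[-0.6,1,0],[0,0,0]],[[0,1,0],[0,0,0]],[[0,1,0],[0,0,0]],[[0,1,0],[0,0,0]],[[0,1,0],[0,0,0]],[[0,1,0],[0,0,0]],[[0,1,0],[0,0,0]],[[0,1,0],[0,0,0]]]}'
python3 -m crank '{"steps":[[[0,1,0],[0,0,0]],[[0,1,0],[0,0,0]],[[0,0,0],[0,0,0]],[[0,0,0],[0,0,0]],[[0,0,0],[0,0,0]]]}' 60
python3 - <<'E' | egrep 'cover|COV|gland'
from h import *
grab('top')
from m import *
Q=P[160:210,250:298].reshape(-1,3);S=Q[(Q[:,2]>.018)&(Q[:,2]<.035)];(x,y),R=cv2.minEnclosingCircle(S[:,:2].astype(np.float32));print('COV',len(S),x,y,R,S[:,2].mean())
E
```

```text
time: 19.48
ee_pos: [0.5518, -0.012, 0.0063]
eef_rot: [1.0, 0.0, 0.0, 0.0]
ft_force: [-0.5, -0.6, -1.3]
width: 0.0616
grip_force: 20.0
time: 20.32
ee_pos: [0.5159, -0.0114, 0.159]
eef_rot: [1.0, 0.0, 0.001, -0.001]
ft_force: [-0.4, -1.3, 1.6]
width: 0.0861
grip_force: 0.0
time: 21.15
ee_pos: [0.4492, 0.2293, 0.1572]
eef_rot: [1.0, -0.0, 0.0, 0.0]
ft_force: [0.0, -0.8, 0.4]
width: 0.0858
grip_force: 0.0
time: 21.57
ee_pos: [0.4493, 0.2777, 0.1567]
eef_rot: [1.0, 0.0, 0.0, 0.0]
ft_force: [-0.0, -0.5, -0.2]
width: 0.0631
grip_force: 0.0
cover few
gland few
gland few
COV 472 0.5524443984031677 -0.013305103406310081 0.030956286936998367 0.02613769383990333
```

```bash
python3 -m crank '{"steps":[[[0,0.05,-1],[0,0,0]],[[0,0,-1],[0,0,0]],[[0,0,-1],[0,0,0]],[[0,0,-1],[0,0,0]],[[0,0,-0.8],[0,0,0]],[[0,0,-0.6],[0,0,0]],[[0,0,-0.4],[0,0,0]],[[0,0,0],[0,0,0]],[[0,0,0],[0,0,0]],[[0,0,0],[0,0,0]]]}'
```

```text
time: 22.45
ee_pos: [0.45, 0.2794, 0.0125]
eef_rot: [1.0, -0.0, 0.001, -0.0]
ft_force: [-0.3, 1.0, 0.1]
width: 0.0601
grip_force: 0.0
```

```bash
python3 -m crank '{"steps":[[[0,0,-0.2],[0,0,0]],[[0,0,-0.12],[0,0,0]],[[0,0,0],[0,0,0]],[[0,0,0],[0,0,0]]]}'
python3 -m crank '{"steps":[[[0,0,0],[0,0,0]],[[0,0,0],[0,0,0]],[[0,0,0],[0,0,0]],[[0,0,0],[0,0,0]],[[0,0,0],[0,0,0]],[[0,0,0],[0,0,0]],[[0,0,0],[0,0,0]]]}' 15 15
python3 -m crank '{"steps":[[[0,0,0.2],[0,0,0]],[[0,0,0.8],[0,0,0]],[[0,0,1],[0,0,0]],[[0,0,1],[0,0,0]],[[0,0,1],[0,0,0]],[[0,0,1],[0,0,0]],[[0,0,1],[0,0,0]],[[0,0,0],[0,0,0]]]}'
python3 - <<'E'
from h import *
c=grab('side');cv2.imwrite('pics/s5.png',cv2.resize(c['pixels'][180:360,130:340],None,fx=3,fy=3))
E
```

```text
time: 22.78
ee_pos: [0.4493, 0.2792, 0.0033]
eef_rot: [1.0, 0.0, -0.0, 0.0]
ft_force: [-0.3, -0.5, 0.0]
width: 0.06
grip_force: 0.0
time: 23.37
ee_pos: [0.4493, 0.2793, 0.0033]
eef_rot: [1.0, 0.0, 0.0, 0.0]
ft_force: [0.4, -0.0, 0.3]
width: 0.0298
grip_force: 15.0
time: 24.03
ee_pos: [0.4509, 0.2809, 0.1582]
eef_rot: [1.0, 0.0, 0.003, -0.001]
ft_force: [1.0, 0.5, -0.0]
width: 0.0295
grip_force: 15.0
```

View pics/s5.png

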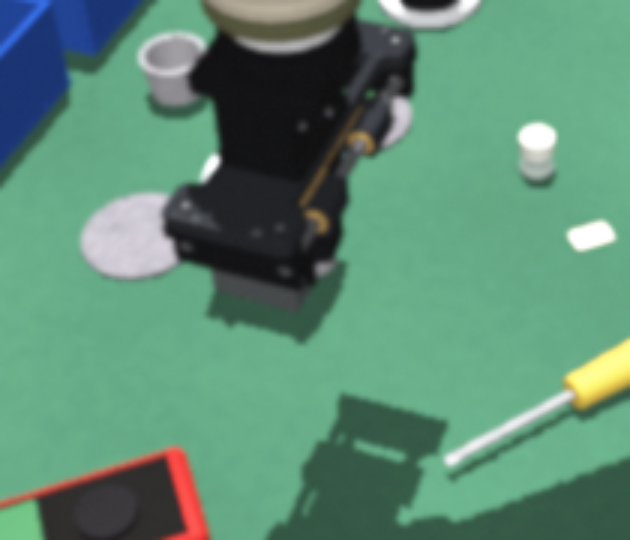

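The gland is gone from the table and held (width 29.5 mm). Next I'll carry it over to pad_housing (0.658,0.167).

```bash
python3 -m crank '{"steps":[[[0.6,0,0],[0,0,0]],[[1,0,0],[0,0,0]],[[1,0,0],[0,0,0]],[[1,0,0],[0,0,0]],[[1,-0.5,0],[0,0,0]],[[1,-0.9,0],[0,0,0]],[[1,-1,0],[0,0,0]],[[1,-1,0],[0,0,0]],[[0.75,-1,0],[0,0,0]],[[0,-0.1,0],[0,0,0]]]}'
python3 -m crank '{"steps":[[[0,0,0],[0,0,0]],[[0,0,0],[0,0,0]],[[0,0,-0.6],[0,0,0]],[[0,0,-0.6],[0,0,0]],[[0,0,0],[0,0,0]],[[0,0,0],[0,0,0]]]}'
```

```text
time: 24.92
ee_pos: [0.6616, 0.159, 0.1509]
eef_rot: [1.0, -0.004, -0.0, 0.002]
ft_force: [0.4, -0.7, -1.3]
width: 0.0296
grip_force: 15.0
time: 25.42
ee_pos: [0.6567, 0.1671, 0.1215]
eef_rot: [1.0, 0.001, -0.001, 0.0]
ft_force: [-0.6, -0.7, 0.4]
width: 0.0292
grip_force: 15.0
```

```bash
python3 -m crank '{"steps":[[[0.05,0,-0.6],[0,0,0]],[[0,0,-0.8],[0,0,0]],[[0,0,-0.8],[0,0,0]],[[0,0,-0.8],[0,0,0]],[[0,0,-0.6],[0,0,0]],[[0,0,-0.4],[0,0,0]],[[0,0,-0.1],[0,0,0]],[[0,0,0],[0,0,0]],[[0,0,0],[0,0,0]],[[0,0,0],[0,0,0]]]}'
```

```text
time: 26.25
ee_pos: [0.6601, 0.1671, 0.0221]
eef_rot: [1.0, -0.0, 0.001, -0.0]
ft_force: [-0.1, 0.4, 0.3]
width: 0.0292
grip_force: 15.0
```

```bash
python3 -m crank '{"steps":[[[-0.05,0,-0.3],[0,0,0]],[[0,0,-0.15],[0,0,0]],[[0,0,-0.05],[0,0,0]],[[0,0,-0.04],[0,0,0]],[[0,0,0],[0,0,0]],[[0,0,0],[0,0,0]]]}'
```

```text
time: 26.75
ee_pos: [0.6581, 0.1668, 0.0075]
eef_rot: [1.0, 0.0, 0.0, 0.0]
ft_force: [-1.1, 0.1, 1.0]
width: 0.0299
grip_force: 15.0
```

```bash
python3 -m crank '{"steps":[[[0,0,0],[0,0,0]],[[0,0,0],[0,0,0]],[[0,0,0],[0,0,0]],[[0,0,0],[0,0,0]],[[0,0,0.3],[0,0,0]],[[0,0,0.6],[0,0,0]],[[0,0,1],[0,0,0]],[[0,0,1],[0,0,0]],[[0,0,1],[0,0,0]],[[0,0,1],[0,0,0]]]}' 60
python3 -m crank '{"steps":[[[0,0,1],[0,0,0]],[[0,0,1],[0,0,0]],[[0,0,0.8],[0,0,0]],[[-0.6,0,0],[0,0,0]],[[-1,0,0],[0,0,0]],[[-1,0,0],[0,0,0]],[[-1,0,0],[0,0,0]],[[-1,0,0],[0,0,0]],[[-1,0,0],[0,0,0]],[[-1,0,0],[0,0,0]]]}'
python3 -m crank '{"steps":[[[-1,0.3,0],[0,0,0]],[[-0.8,0.6,0],[0,0,0]],[[0,1,0],[0,0,0]],[[0,1,0],[0,0,0]],[[0,1,0],[0,0,0]],[[0,1,0],[0,0,0]],[[0,0,0],[0,0,0]],[[0,0,0],[0,0,0]]]}'
python3 - <<'E' | egrep '^[A-Z]|nest'
from h import *
t=grab('top');s=grab('side');cv2.imwrite('pics/f.png',np.vstack([t['pixels'][100:290,130:410],s['pixels'][100:300,130:410]])[:, :].repeat(1,0));
im=cv2.imread('pics/f.png');cv2.imwrite('pics/f.png',cv2.resize(im,None,fx=1.5,fy=1.5))
from m import *
def q(n,a,b,u,v,lo,hi):
    Q=P[a:b,u:v].reshape(-1,3);S=Q[(Q[:,2]>lo)&(Q[:,2]<hi)]
    if len(S):(x,y),R=cv2.minEnclosingCircle(S[:,:2].astype(np.float32));print(n,len(S),x,y,R,S[:,2].mean())
q('COV',160,210,250,298,.018,.035);q('GLAND',120,165,185,225,.04,.06);q('HORN',150,215,300,400,.09,.12);q('RING',150,215,300,400,.07,.088)
E
```

```text
time: 27.58
ee_pos: [0.6582, 0.167, 0.1328]
eef_rot: [1.0, 0.0, 0.001, -0.0]
ft_force: [0.5, 0.2, -0.6]
width: 0.06
grip_force: 0.0
time: 28.42
ee_pos: [0.4918, 0.1671, 0.2009]
eef_rot: [1.0, 0.0, 0.001, 0.0]
ft_force: [0.2, -0.5, 0.7]
width: 0.0597
grip_force: 0.0
time: 29.08
ee_pos: [0.4472, 0.2911, 0.2009]
eef_rot: [1.0, 0.002, 0.0, -0.0]
ft_force: [0.1, -0.2, -0.4]
width: 0.0597
grip_force: 0.0
nest 0.0075 0.017 297 mean [ 0.5454 -0.1853  0.0117] circ 0.5544 -0.1937 R0.0477
nest 0.002 0.0065 331 mean [ 0.5494 -0.1857  0.0034] circ 0.5534 -0.1925 R0.0859
COV 472 0.5523471832275391 -0.012868193909525871 0.030942287296056747 0.026179025264739156
GLAND 93 0.6573467254638672 0.16548621654510498 0.01335055846720934 0.04784902408176084
HORN 174 0.5548759698867798 -0.19177119433879852 0.016917383298277855 0.10356093195932375
RING 270 0.5557601451873779 -0.19338589906692505 0.031052181497216225 0.07960006595208387
```

View pics/f.png

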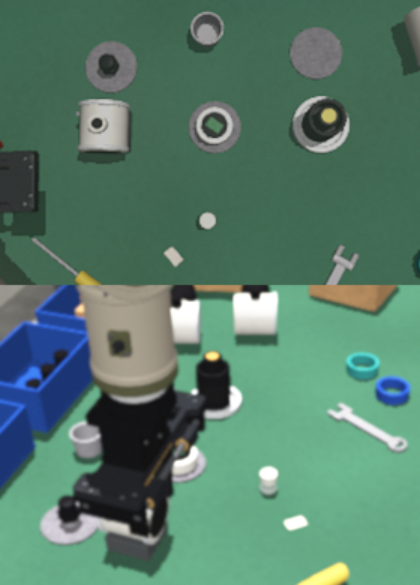

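All is in place: the gland is centred on its pad at (110,66), the cover window up on the middle pad at (215,126), and the horn with ring in the nest at (322,120). The pad at (316,52) is empty.

```bash
python3 -c "
from bench import ticket
print(ticket.close_job())"
```

```text
the job is handed in; nothing more can be done
None
```

The job is handed in after about 29 s: the horn stands in the nest with the ring flat on its shoulder, the cover lies window up on the middle pad, the gland stands on the pad behind the housing, and the pad behind the nest is empty.

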